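# Clear the spoon tub off the wafer lid and pop the lid open

## Task

One of the two wafer stations has a tub of tasting spoons standing on its lid. Push the tub with your fingers, sliding it to the robot's left until it stands wholly off the lid on the bare steel deck of the same station, without picking it up or tipping it over. Then press down on the front of that cleared lid so that its touch catch lets go and the lid springs ajar, and take the hand away; leave the other station's lid shut and everything else where it stands.

Things in the scene. Friction and masses are not known exactly. Their poses are not given: they have to be found in the camera images.
- station: the wider wafer station, a fixed white cabinet 280 mm deep (x) by 320 mm wide (y) with a steel deck 100 mm above the table. Origin: centre of its underside; x points to its rear (hinge side, away from the robot), y to its left, z up. In its frame the lid covers x -0.123 to 0.043, y -0.145 to 0.005, its top at z 0.104 (4 mm proud of the deck); the bare deck where the tub belongs is y 0.007 to 0.160; the strip behind the lid (x above 0.045) carries a jar
- tub_mid (a point): steel tub of wooden tasting spoons, round, 66 mm in diameter, rim 60 mm high, spoons to 76 mm, about 0.25 kg, open at the top. Point: on its axis, half-way up (30 mm above its underside). It starts on the station's lid
- lid (a joint): the station's lid, a flat white panel 166 mm deep, 150 mm wide, 6 mm thick, hinged along its rear edge. Touch catch: pressed down at the marked spot it gives about 2.5 mm against 4 to 5 N, then the catch lets go (at about -0.016 rad; the stop is at -0.03) and, once the finger goes away, a spring lifts the front edge to the stop at 0.45 rad, about 70 mm up. It cannot be latched again. 0 = shut, positive = open, negative = pressed in.
- lid_press (a point): the place to press on the station's lid: a flat steel spot 24 mm across on the top face, midway along the front edge and 30 mm in from it (moves with the lid)
- other_station: the narrower wafer station, 280 mm deep by 200 mm wide, deck 100 mm high, its lid 110 mm wide in the middle; origin as for station. To be left alone
- other_lid (a joint): the other station's lid, same kind of catch; must stay shut (0)
- jar: small amber glass jar with steel lid, 44 mm across, 62 mm tall, on the rear strip of the station. Origin: centre of its underside. Bystander
- other_jar: small clear glass jar with steel lid, 44 mm across, 62 mm tall, on the rear strip of the other station. Origin: centre of its underside. Bystander
- sauce_bottle: white squeeze bottle, 60 mm across, 185 mm tall, at the left of the table. Origin: centre of its underside. Bystander
- cup_stack: stack of paper cups, 76 mm across, 115 mm tall, at the left of the table. Origin: centre of its underside. Bystander
- bowl: steel bowl, 110 mm across, 50 mm tall, at the right of the table. Origin: centre of its underside. Bystander
- scoop: long serving spoon 200 mm long lying at the right of the table. Origin: near its middle along the length. Bystander
- tub: the same tub as a body; origin: centre of its underside
Mind the look-alikes: they are no part of the job. What is shaped like the tub but blue or purple is not meant.

How it is judged:
By the outcome, as a careful person would: the job done as asked, in the order asked, and still so for the second after the job is handed in, with the robot touching nothing.
It also fails if it takes over 48 s, if anything falls off the work surface, if the arm or the gripper's body presses on something with over 40 N, if the wrist force passes 120 N, or if a joint passes its speed limit or range.

## Robot

A 6-joint arm with a two-finger parallel gripper is mounted at the origin on the work surface. World frame = base frame: x ahead of the robot, y to its left, z up, the work surface at z = 0. Lengths are in m, angles in degrees, forces in N, time in s.
With the tool pointing down it reaches from about 0.4 to 0.825 m from the base axis. Payload 7 kg.
Tool frame: the origin (TCP) lies midway between the tips of the shut fingers; the grasp point (between the pads) lies 19 mm behind it (grip_depth is the distance from the TCP to the grasp point, in m); z points along the fingers, y is the direction in which the jaws open and shut (so a half turn about z gives the same grasp; the last joint's range is limited). The gripper opens to 88 mm and grips with 3 to 60 N. Pads are 19 mm wide; open, the fingers measure 130 mm over their backs; the gripper's body (78 mm by 193 mm) begins 47 mm behind the grasp point.
Start: joints at [-49.842, 20.546, 0.682, 0, -70.136, -16.507], TCP at [0.271, -0.618, 0.227] pointing down, gripper open.
Joint ranges: [-176.03, 176.03], [-82.01, 121.73], [-58.28, 71.71], [-173.87, 95.51], [-174.79, -0.11], [-173.66, 173.66]. Speed limits (degrees/s): [136.94, 136.94, 172.46, 180, 180, 180].

## Interface

Orientations are given as [roll, pitch, yaw] about the fixed x, y, z axes, in that order (R = Rz(yaw) Ry(pitch) Rx(roll)).
In Python, from plant import * gives the robot as it stands.
- The arm moves only by the shell command python3 -m inch 'ROWS'. ROWS is JSON, a list of rows, each an object of numbers: "ax", "ay", "az": the turn, a rotation vector about the tool's x, y, z in degrees; "dx", "dy", "dz": the shift along the tool's x, y, z in mm; "fingers": the finger opening in mm, from 0 to 87.6. In form: [{"ax": .., "ay": .., "az": .., "dx": .., "dy": .., "dz": .., "fingers": ..}, ...]. A call has 1 to 8 rows; each row is the pose to reach, as a shift and turn from the pose commanded when the call began, along the tool's axes at that moment; what a row does not reach only later rows make up. A row lasts 1/8 s, in which the tool goes at most 62.5 mm and 10.7 degrees, less where a joint would pass 70% of its speed; a pose out of reach is approached as far as the arm can. A call with a gripper value outside its range is refused whole. The fingers move at their own pace and stop on an object; the grip force is fixed at half the most. Time passes only in rows, so rows that repeat a pose let the fingers close. It gives the time, the measured TCP pose, the force and the opening at its end, in the units of the state.
- get_obs(): the state, without advancing time (a new reading comes with each control period).
- snapshot(name): name is "side" or "top"; returns a dict with "image" (420x560x3 uint8, red, green, blue), "fx", "fy", "cx", "cy" (pixels), "rvec" (rotation vector, rad) and "tvec" (3), from world to camera coordinates, as OpenCV has them. Camera axes: x right, y down, z forward; pixel columns grow to the right and rows downward; lengths in m; the calibration is good to about 2 mm. A picture is of the moment at which its call begins. There is no depth.
- close_job(): hands the job in, once; it reports no verdict.
Trained networks look in the newest picture that a camera, given by its name, has taken for a name from the list of things; names that differ only in an ending like _2 or _b are one class to them, and where a whole thing is asked for, a point or a joint stands for the part that bears it (a point fixed in the world has none). Each returns a list of dicts, best first, with "score" (0 to 1); they miss things now and then, are a little off and sometimes report something else, mostly with a low value. They report only what shows in the picture. A call takes as long as a camera call. They do not tell look-alikes from the thing itself.
- search_frame(target, camera): "bbox" ([centre column, centre row, width, height] in pixels, round what is visible of it).
- trace(target, camera): "mask" (420x560 bool, what is visible of it) and "bbox" ([centre column, centre row, width, height] in pixels, round what is visible of it).
- landmark_of(target, camera): "position" ([column, row] in pixels: a listed point, or the origin of a listed thing).
The state is a dict: "clock": time; "joint_pos": joint angles; "qvel": joint speeds; "tau": joint torques, N m; "tool_pos": TCP position; "orientation": TCP orientation; "force": force on the tool from outside, world axes, zero at the start; "moment": the same for the moment, N m; "opening": finger opening in m.
Only numpy, scipy, OpenCV 4.12 (cv2) and the standard library are available. Lean on these libraries where they do the work, as an engineer would, in place of code of your own. Each camera call takes 0.05 s, during which the arm holds its last target.

## Working session

There is one attempt and no reset: what is moved stays moved. The work goes in short steps, Python scripts to look and compute and a shell command to move; the robot and the scene stay as the last step left them, time stands still between calls to the robot, and variables do not carry over. Pictures are saved under pics/ and viewed, and the job is handed in when it is done.

```bash
mkdir -p pics; ls; python3 - <<'E'
from plant import *
import cv2
o=get_obs();print(o)
for n in("side","top"):
    s=snapshot(n);cv2.imwrite(f"pics/{n}0.png",s["image"][:,:,::-1])
    print(n,s["fx"],s["cx"],s["rvec"],s["tvec"])
    for t in("tub_mid","lid_press","station","other_station","jar","bowl"):
        print(t,[(r["score"],r["position"]) for r in landmark_of(t,n)][:4])
E
```

```text
pics
{'clock': 0.0, 'joint_pos': array([-4.98412377e+01,  2.05926004e+01,  6.34263960e-01, -1.76667834e-02,
       -7.01352375e+01, -1.65051516e+01]), 'qvel': array([ 0.110001  , -0.02357158,  0.03133359, -0.06072069, -0.01263845,
        0.02589409]), 'tau': array([ 5.36458665e-04, -5.82726073e+01,  2.93063325e+01,  6.99733302e+00,
        6.89477936e-03, -1.80313100e-04]), 'tool_pos': array([ 0.27056974, -0.61788073,  0.22562097]), 'orientation': array([ 1.79905563e+02, -1.06632519e-02, -1.56352397e+02]), 'force': array([0.48572642, 0.11088236, 0.47893212]), 'moment': array([ 0.00456335, -0.03183747,  0.0379746 ]), 'opening': 0.08769181530143401}
side 517.3240296816148 282.7609493108202 [ 2.07649044 -0.18641508  0.14263099] [-0.56013596  0.14558505  1.54927905]
tub_mid [(0.87, [365.6, 256.0]), (0.76, [295.8, 250.1]), (0.72, [211.3, 270.8]), (0.46, [212.5, 306.3])]
lid_press [(0.88, [261.8, 262.3])]
station [(0.93, [297.4, 281.1]), (0.44, [246.6, 175.1]), (0.36, [296.6, 252.7])]
other_station [(0.91, [258.6, 215.7]), (0.32, [323.7, 373.3])]
jar [(0.87, [331.4, 233.3])]
bowl [(0.69, [323.9, 370.9])]
top 424.6889883200459 284.19248419974525 [ 2.04535843 -2.16979935  0.24398303] [0.03061072 0.59613198 1.53964861]
tub_mid [(0.8, [350.6, 211.3]), (0.69, [369.8, 273.3]), (0.53, [331.7, 274.3]), (0.49, [319.5, 159.2])]
lid_press [(0.78, [353.4, 235.5]), (0.66, [314.1, 182.7])]
station [(0.87, [334.0, 212.0])]
other_station [(0.66, [232.4, 231.3])]
jar [(0.43, [315.5, 178.9])]
bowl [(0.95, [419.6, 212.8])]
```

View pics/side0.png

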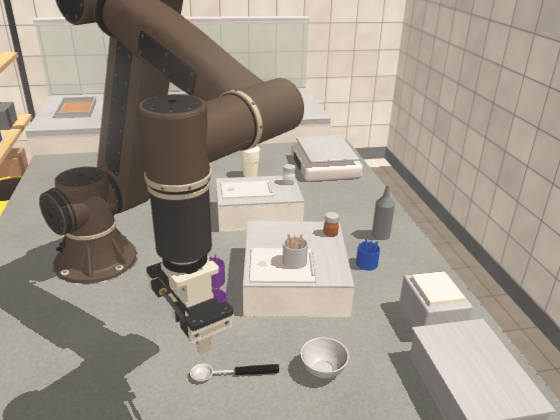

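View pics/top0.png

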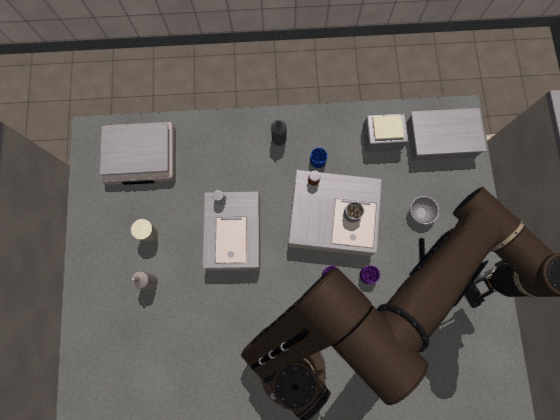

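The side picture shows the steel tub at about (296,252) on the right-hand, wider station. The top picture shows it at (354,211), with the lid spot near (353,236). The purple and blue tubs, at (330,272), (370,274) and (318,157) in the top picture, are look-alikes standing on the table.

```bash
cat > h.py <<'E'
from plant import *
import cv2, numpy as np
def cam(n):
    s=snapshot(n);K=np.array([[s["fx"],0,s["cx"]],[0,s["fy"],s["cy"]],[0,0,1.]])
    R=cv2.Rodrigues(np.array(s["rvec"],float))[0];t=np.array(s["tvec"],float)
    return s["image"],K,R,t
def onz(c,uv,z):
    _,K,R,t=c
    d=R.T@np.linalg.inv(K)@np.array([*uv,1.]);o=-R.T@t
    return o+d*(z-o[2])/d[2]
def proj(c,p):
    _,K,R,t=c
    q=K@(R@np.array(p)+t);return q[:2]/q[2]
def tri(a,ua,b,ub):
    P=lambda c:c[1]@np.c_[c[2],c[3]]
    X=cv2.triangulatePoints(P(a),P(b),np.array(ua,float).reshape(2,1),np.array(ub,float).reshape(2,1))[:,0]
    return X[:3]/X[3]
def zoom(im,box,f,name):
    x0,y0,x1,y1=box
    cv2.imwrite(name,cv2.resize(im[y0:y1,x0:x1,::-1],None,fx=f,fy=f,interpolation=cv2.INTER_CUBIC))
E
python3 - <<'E'
from h import *
a=cam("side");b=cam("top")
np.set_printoptions(precision=4,suppress=True)
for t,ua,ub in [("tub",(295.8,250.1),(350.6,211.3)),("press",(261.8,262.3),(353.4,235.5)),("station",(297.4,281.1),(334,212)),("jar",(331.4,233.3),(315.5,178.9))]:
    print(t,tri(a,ua,b,ub))
print("press z.104",onz(a,(261.8,262.3),.104),onz(b,(353.4,235.5),.104))
print("tub z.134",onz(a,(295.8,250.1),.134),onz(b,(350.6,211.3),.134))
r=trace("station","top")[0];m=r["mask"].astype(np.uint8)
cs,_=cv2.findContours(m,cv2.RETR_EXTERNAL,cv2.CHAIN_APPROX_NONE);c=max(cs,key=cv2.contourArea)
print(r["score"],m.sum(),cv2.boxPoints(cv2.minAreaRect(c)))
zoom(b[0],(280,150,400,270),5,"pics/topz.png")
zoom(a[0],(200,200,380,330),4,"pics/sidez.png")
E
```

```text
tub [ 0.555  -0.2423  0.1342]
press [ 0.4657 -0.248   0.1093]
station [ 0.578  -0.1999 -0.0015]
jar [ 0.6898 -0.1274  0.104 ]
press z.104 [ 0.4644 -0.2409  0.104 ] [ 0.47   -0.2492  0.104 ]
tub z.134 [ 0.5557 -0.2419  0.134 ] [ 0.5542 -0.2422  0.134 ]
0.8 6111 [[288.2744 246.4621]
 [296.6268 169.2029]
 [383.3163 178.5747]
 [374.9639 255.834 ]]
```

View pics/topz.png

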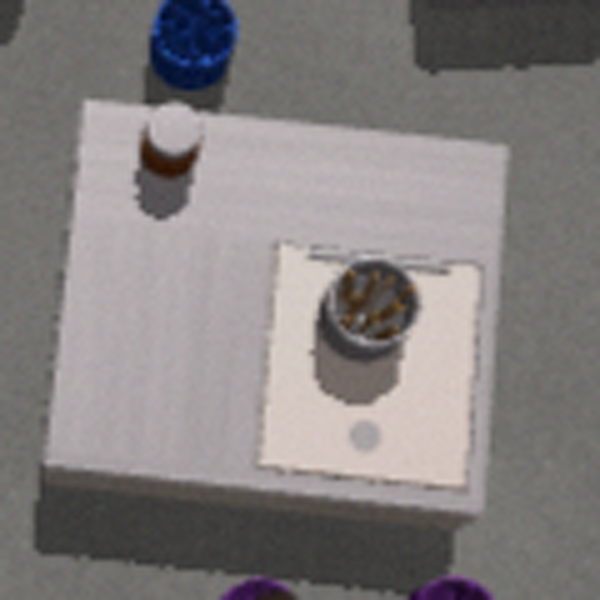

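View pics/sidez.png

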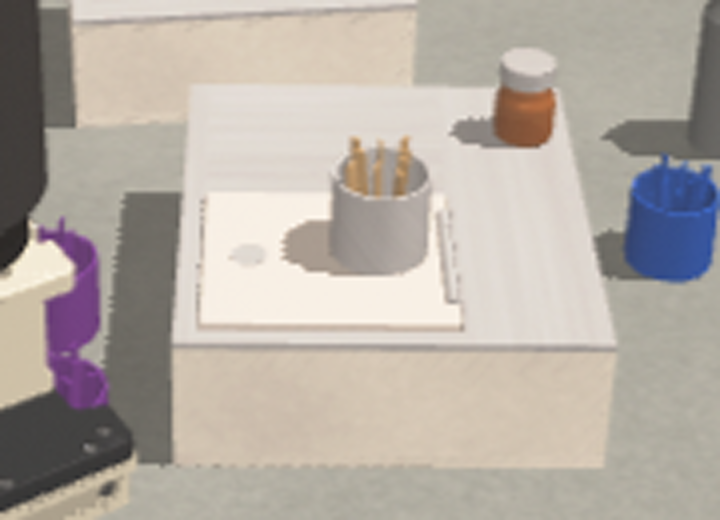

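```bash
python3 - <<'E'
from h import *
from scipy.optimize import least_squares as ls
np.set_printoptions(precision=4,suppress=True)
a=cam("side");b=cam("top")
C=[(.14,.16),(.14,-.16),(-.14,-.16),(-.14,.16)]
T=[(296.6,170),(381.6,179.2),(376.6,252.4),(289.4,243.4)]
S=[(340,223),(353.75,286.5),(243.25,286.5),(247.5,221.5)]
def W(p,x,y,z):
    c,s=np.cos(p[2]),np.sin(p[2]);return (p[0]+c*x-s*y,p[1]+s*x+c*y,z)
def f(p,u): return np.concatenate([proj(cc,W(p,x,y,.1))-q for cc,Q in u for (x,y),q in zip(C,Q)])
for nm,u in(("top",[(b,T)]),("side",[(a,S)]),("both",[(a,S),(b,T)])):
    r=ls(f,[.58,-.2,-.1],args=(u,));p=r.x
    print(nm,p[:2],np.degrees(p[2]),r.fun.round(1))
    print(" press",W(p,-.093,-.07,.104))
    c,s=np.cos(p[2]),np.sin(p[2]); d=np.array([.555,-.2422])-p[:2]
    print(" tub in station",c*d[0]+s*d[1],-s*d[0]+c*d[1]); d=np.array([.6898,-.1274])-p[:2]
    print(" jar in station",c*d[0]+s*d[1],-s*d[0]+c*d[1])
E
```

```text
top [ 0.5673 -0.1946] -9.558230862699494 [ 0.2  0.  -0.2 -0.4  0.4  0.4 -0.4 -0.1]
 press (np.float64(0.4639816298708052), np.float64(-0.24820205861773348), 0.104)
 tub in station -0.004241847207232655 -0.048967674369162634
 jar in station 0.10962424289515221 0.08662212437984189
side [ 0.5674 -0.1971] -9.91451529513632 [-0.3 -0.8  0.7  0.6 -0.6 -0.1  0.2 -0.2]
 press (np.float64(0.463734964205805), np.float64(-0.2500278522092628), 0.104)
 tub in station -0.004445729274879935 -0.04657515923068179
 jar in station 0.10857502181428076 0.08972007114530003
both [ 0.5675 -0.1956] -9.7551447456739 [-0.6 -1.1  0.7  0.2 -0.4 -0.4  0.  -0.4  0.6 -0.2  0.2 -0.3  0.5  0.5
 -0.3 -0.3]
 press (np.float64(0.46398515836173454), np.float64(-0.24883174592645582), 0.104)
 tub in station -0.004424825484426173 -0.04804277084859628
 jar in station 0.10897459864381585 0.08793756084456827
```

```bash
python3 -m inch '[{"dx":-50,"dy":23,"az":-9,"fingers":40},{"dx":-105,"dy":49,"az":-18,"fingers":40},{"dx":-160,"dy":74,"az":-27,"fingers":40},{"dx":-215,"dy":100,"az":-36,"fingers":40},{"dx":-270,"dy":125,"az":-45,"fingers":40},{"dx":-325,"dy":151,"az":-53,"fingers":40},{"dx":-375,"dy":174,"az":-56.6,"fingers":40},{"dx":-375,"dy":174,"az":-56.6,"fingers":40}]'
```

```text
$[0]: bad value
```

```bash
python3 -m inch '[{"ax":0,"ay":0,"az":-9,"dx":-50,"dy":23,"dz":0,"fingers":40},{"ax":0,"ay":0,"az":-18,"dx":-105,"dy":49,"dz":0,"fingers":40},{"ax":0,"ay":0,"az":-27,"dx":-160,"dy":74,"dz":0,"fingers":40},{"ax":0,"ay":0,"az":-36,"dx":-215,"dy":100,"dz":0,"fingers":40},{"ax":0,"ay":0,"az":-45,"dx":-270,"dy":125,"dz":0,"fingers":40},{"ax":0,"ay":0,"az":-53,"dx":-325,"dy":151,"dz":0,"fingers":40},{"ax":0,"ay":0,"az":-56.6,"dx":-375,"dy":174,"dz":0,"fingers":40},{"ax":0,"ay":0,"az":-56.6,"dx":-375,"dy":174,"dz":0,"fingers":40}]'
```

```text
clock: 1.95
tool_pos: [0.5468, -0.3056, 0.2264]
orientation: [-180.0, 0.0, -99.5]
force: [-0.9, 0.5, -0.1]
opening: 0.0402
```

```bash
python3 -m inch '[{"ax":0,"ay":0,"az":0,"dx":2,"dy":2,"dz":35,"fingers":40},{"ax":0,"ay":0,"az":0,"dx":2,"dy":2,"dz":70,"fingers":40},{"ax":0,"ay":0,"az":0,"dx":2,"dy":2,"dz":90,"fingers":40},{"ax":0,"ay":0,"az":0,"dx":2,"dy":2,"dz":102,"fingers":40},{"ax":0,"ay":0,"az":0,"dx":2,"dy":2,"dz":102,"fingers":40}]'
python3 - <<'E'
from h import *
a=cam("side");zoom(a[0],(180,150,380,330),4,"pics/s1.png")
b=cam("top");zoom(b[0],(260,140,420,280),4,"pics/t1.png")
E
```

```text
clock: 2.58
tool_pos: [0.5416, -0.3104, 0.1241]
orientation: [179.9, 0.0, -99.8]
force: [-0.2, 0.6, 0.9]
opening: 0.0401
```

View pics/s1.png

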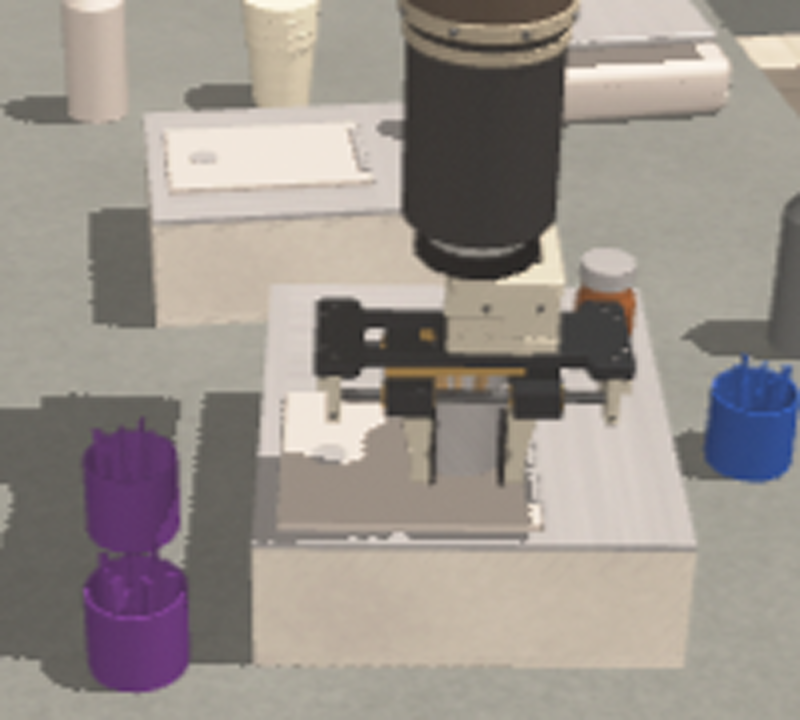

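View pics/t1.png

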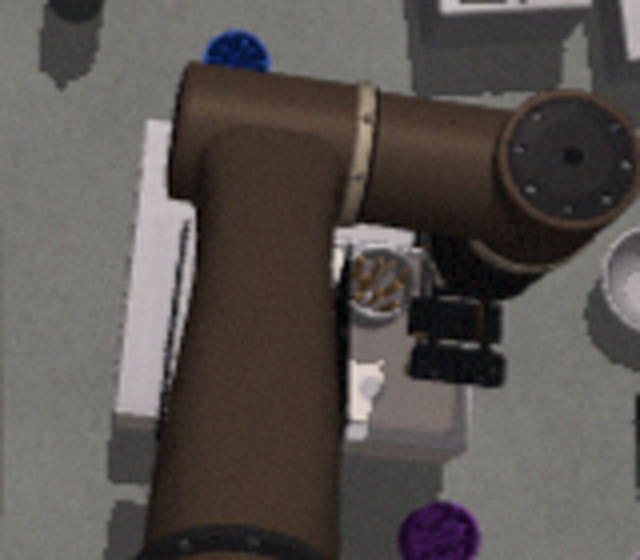

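```bash
python3 -m inch '[{"ax":0,"ay":0,"az":0,"dx":-12,"dy":0,"dz":0,"fingers":40},{"ax":0,"ay":0,"az":0,"dx":-22,"dy":0,"dz":0,"fingers":40},{"ax":0,"ay":0,"az":0,"dx":-30,"dy":0,"dz":0,"fingers":40},{"ax":0,"ay":0,"az":0,"dx":-38,"dy":0,"dz":0,"fingers":40},{"ax":0,"ay":0,"az":0,"dx":-46,"dy":0,"dz":0,"fingers":40},{"ax":0,"ay":0,"az":0,"dx":-54,"dy":0,"dz":0,"fingers":40},{"ax":0,"ay":0,"az":0,"dx":-62,"dy":0,"dz":0,"fingers":40},{"ax":0,"ay":0,"az":0,"dx":-70,"dy":0,"dz":0,"fingers":40}]'
python3 - <<'E'
from h import *
a=cam("side");zoom(a[0],(180,150,380,330),4,"pics/s2.png")
b=cam("top");zoom(b[0],(260,140,420,280),4,"pics/t2.png")
E
```

```text
clock: 3.68
tool_pos: [0.5541, -0.2408, 0.1247]
orientation: [-180.0, -0.0, -99.7]
force: [-1.0, -4.5, 4.1]
opening: 0.0399
```

View pics/s2.png

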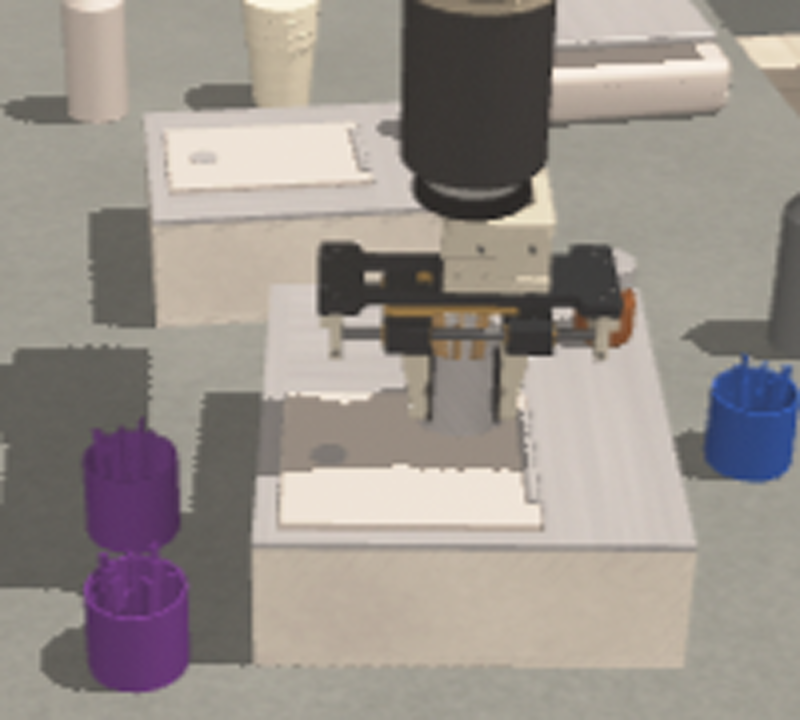

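View pics/t2.png

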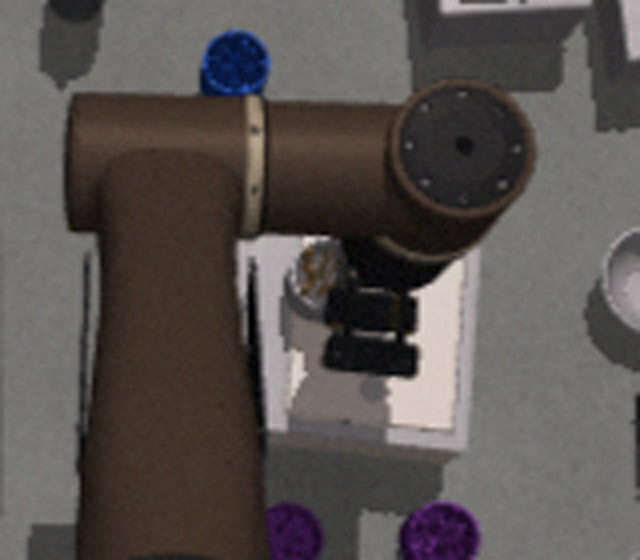

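The tub is moving upright between the fingers and the jar is clear, so I'll carry on.

```bash
python3 -m inch '[{"ax":0,"ay":0,"az":0,"dx":-7,"dy":0,"dz":0,"fingers":40},{"ax":0,"ay":0,"az":0,"dx":-14,"dy":0,"dz":0,"fingers":40},{"ax":0,"ay":0,"az":0,"dx":-21,"dy":0,"dz":0,"fingers":40},{"ax":0,"ay":0,"az":0,"dx":-28,"dy":0,"dz":0,"fingers":40},{"ax":0,"ay":0,"az":0,"dx":-35,"dy":0,"dz":0,"fingers":40},{"ax":0,"ay":0,"az":0,"dx":-42,"dy":0,"dz":0,"fingers":40},{"ax":0,"ay":0,"az":0,"dx":-49,"dy":0,"dz":0,"fingers":40},{"ax":0,"ay":0,"az":0,"dx":-56,"dy":0,"dz":0,"fingers":40}]'
python3 - <<'E'
from h import *
a=cam("side");zoom(a[0],(180,150,380,330),4,"pics/s3.png")
E
```

```text
clock: 4.78
tool_pos: [0.5635, -0.1854, 0.1244]
orientation: [180.0, 0.0, -99.7]
force: [-0.1, -1.2, -0.6]
opening: 0.0399
```

View pics/s3.png

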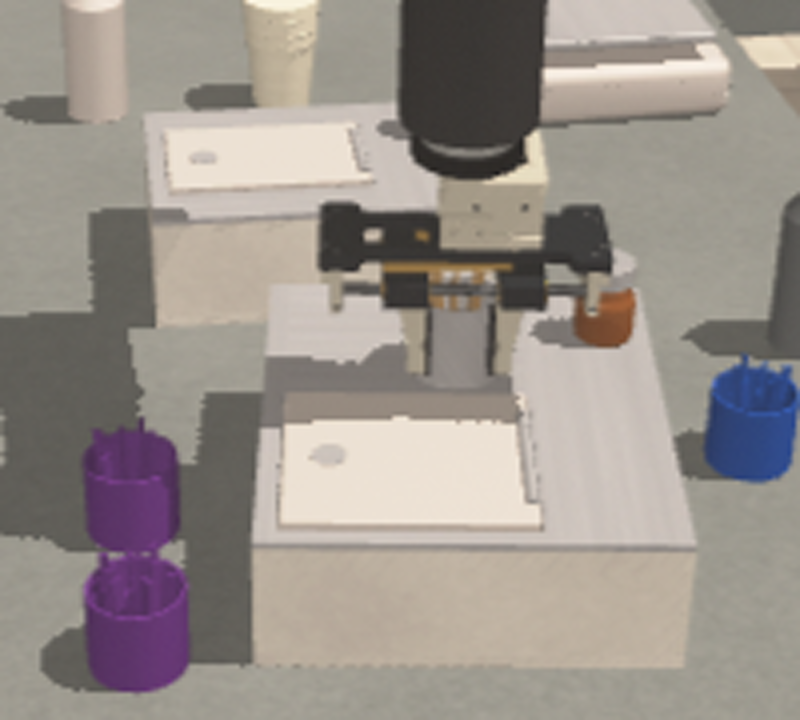

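The tub is upright and has just cleared the lid's left edge, with its base near (460,385) in the zoom. I'll push another 33 mm for margin.

```bash
python3 -m inch '[{"ax":0,"ay":0,"az":0,"dx":-7,"dy":0,"dz":0,"fingers":40},{"ax":0,"ay":0,"az":0,"dx":-14,"dy":0,"dz":0,"fingers":40},{"ax":0,"ay":0,"az":0,"dx":-21,"dy":0,"dz":0,"fingers":40},{"ax":0,"ay":0,"az":0,"dx":-28,"dy":0,"dz":0,"fingers":40},{"ax":0,"ay":0,"az":0,"dx":-33,"dy":0,"dz":0,"fingers":40},{"ax":0,"ay":0,"az":0,"dx":-33,"dy":0,"dz":0,"fingers":40},{"ax":0,"ay":0,"az":0,"dx":-20,"dy":0,"dz":0,"fingers":40},{"ax":0,"ay":0,"az":0,"dx":5,"dy":0,"dz":0,"fingers":40}]'
python3 - <<'E'
from h import *
a=cam("side");zoom(a[0],(180,150,380,330),4,"pics/s4.png")
E
```

```text
clock: 5.82
tool_pos: [0.5628, -0.1913, 0.1247]
orientation: [-180.0, 0.0, -99.7]
force: [-0.1, 0.5, -0.6]
opening: 0.0404
```

View pics/s4.png

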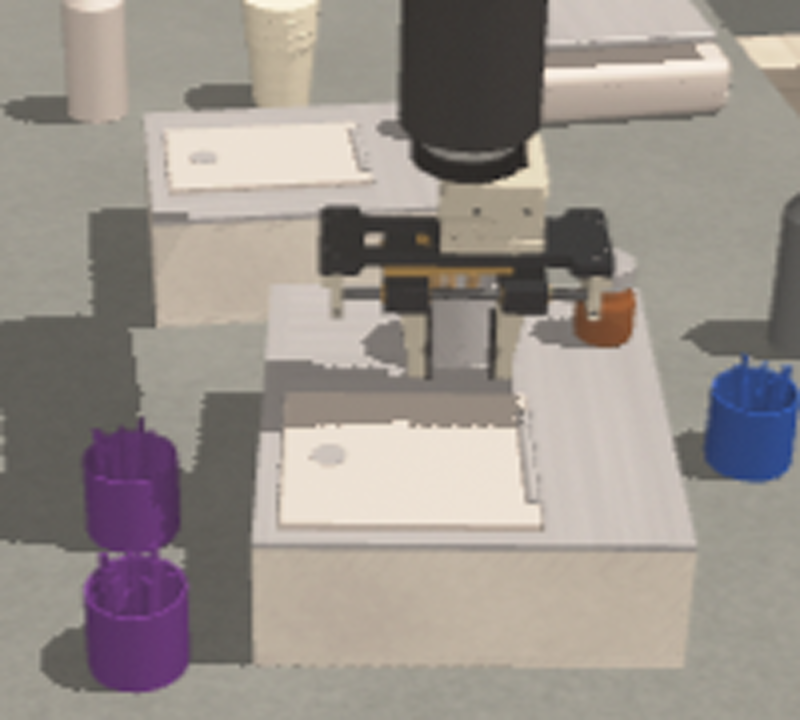

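```bash
python3 -m inch '[{"ax":0,"ay":0,"az":0,"dx":30,"dy":0,"dz":-10,"fingers":40},{"ax":0,"ay":0,"az":0,"dx":50,"dy":30,"dz":-15,"fingers":0},{"ax":0,"ay":0,"az":0,"dx":65,"dy":60,"dz":-15,"fingers":0},{"ax":0,"ay":0,"az":0,"dx":73,"dy":87,"dz":-15,"fingers":0},{"ax":0,"ay":0,"az":0,"dx":73,"dy":87,"dz":-5,"fingers":0},{"ax":0,"ay":0,"az":0,"dx":73,"dy":87,"dz":0,"fingers":0},{"ax":0,"ay":0,"az":0,"dx":73,"dy":87,"dz":0,"fingers":0},{"ax":0,"ay":0,"az":0,"dx":73,"dy":87,"dz":0,"fingers":0}]'
python3 - <<'E'
from h import *
a=cam("side");zoom(a[0],(180,150,380,330),4,"pics/s5.png")
b=cam("top");zoom(b[0],(260,140,420,280),4,"pics/t5.png")
E
```

```text
clock: 6.88
tool_pos: [0.4651, -0.248, 0.1244]
orientation: [180.0, -0.0, -99.7]
force: [0.4, -0.3, -0.2]
opening: 0.0003
```

View pics/s5.png

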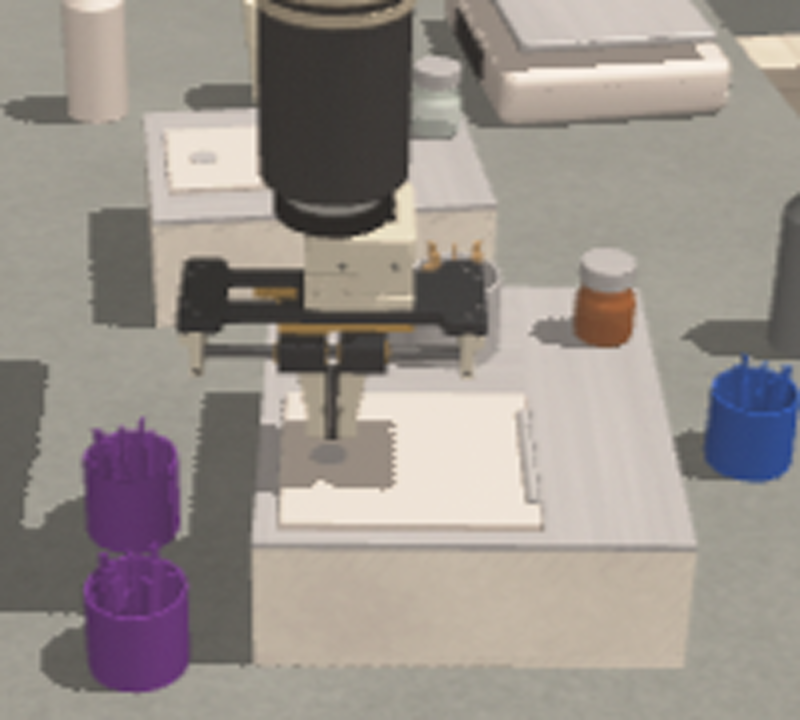

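View pics/t5.png

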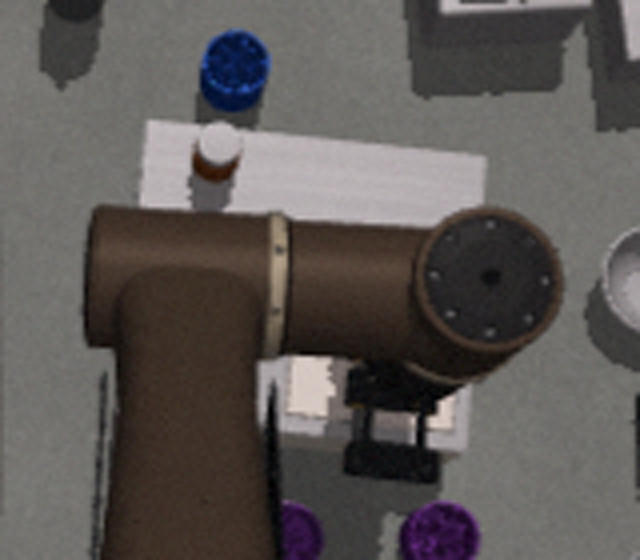

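The fingers are shut directly above the marked spot at about (328,453) in the zoom. The tub is upright on the deck behind. Now I'll press slowly.

```bash
python3 -m inch '[{"ax":0,"ay":0,"az":0,"dx":0,"dy":0,"dz":9,"fingers":0},{"ax":0,"ay":0,"az":0,"dx":0,"dy":0,"dz":16,"fingers":0},{"ax":0,"ay":0,"az":0,"dx":0,"dy":0,"dz":18,"fingers":0},{"ax":0,"ay":0,"az":0,"dx":0,"dy":0,"dz":20,"fingers":0},{"ax":0,"ay":0,"az":0,"dx":0,"dy":0,"dz":21,"fingers":0},{"ax":0,"ay":0,"az":0,"dx":0,"dy":0,"dz":22,"fingers":0},{"ax":0,"ay":0,"az":0,"dx":0,"dy":0,"dz":22,"fingers":0}]'
```

```text
clock: 7.85
tool_pos: [0.4645, -0.2481, 0.1031]
orientation: [-180.0, -0.0, -99.7]
force: [-2.0, 1.0, 5.8]
opening: 0.0004
```

```bash
python3 -m inch '[{"ax":0,"ay":0,"az":0,"dx":0,"dy":0,"dz":1,"fingers":0},{"ax":0,"ay":0,"az":0,"dx":0,"dy":0,"dz":2,"fingers":0},{"ax":0,"ay":0,"az":0,"dx":0,"dy":0,"dz":2,"fingers":0}]'
```

```text
clock: 8.22
tool_pos: [0.4645, -0.2481, 0.1008]
orientation: [-180.0, -0.0, -99.7]
force: [-1.6, 0.5, 4.6]
opening: 0.0007
```

```bash
python3 -m inch '[{"ax":0,"ay":0,"az":0,"dx":0,"dy":0,"dz":1,"fingers":0},{"ax":0,"ay":0,"az":0,"dx":0,"dy":0,"dz":1,"fingers":0}]'
```

```text
clock: 8.48
tool_pos: [0.4645, -0.2481, 0.1001]
orientation: [-180.0, -0.0, -99.7]
force: [-3.0, 2.3, 9.2]
opening: 0.0004
```

```bash
python3 -m inch '[{"ax":0,"ay":0,"az":0,"dx":0,"dy":0,"dz":-10,"fingers":0},{"ax":0,"ay":0,"az":0,"dx":0,"dy":0,"dz":-30,"fingers":0},{"ax":0,"ay":0,"az":0,"dx":0,"dy":0,"dz":-60,"fingers":0},{"ax":0,"ay":0,"az":0,"dx":0,"dy":0,"dz":-100,"fingers":0},{"ax":0,"ay":0,"az":0,"dx":0,"dy":0,"dz":-140,"fingers":0},{"ax":0,"ay":0,"az":0,"dx":40,"dy":0,"dz":-160,"fingers":0},{"ax":0,"ay":0,"az":0,"dx":90,"dy":0,"dz":-160,"fingers":0},{"ax":0,"ay":0,"az":0,"dx":140,"dy":0,"dz":-160,"fingers":0}]'
python3 - <<'E'
from h import *
a=cam("side");zoom(a[0],(180,150,380,330),4,"pics/s6.png")
b=cam("top");zoom(b[0],(200,130,420,290),3.5,"pics/t6.png")
E
```

```text
clock: 9.48
tool_pos: [0.4409, -0.3872, 0.2603]
orientation: [-179.9, -0.0, -99.7]
force: [0.5, 0.4, 0.4]
opening: 0.0002
```

View pics/s6.png

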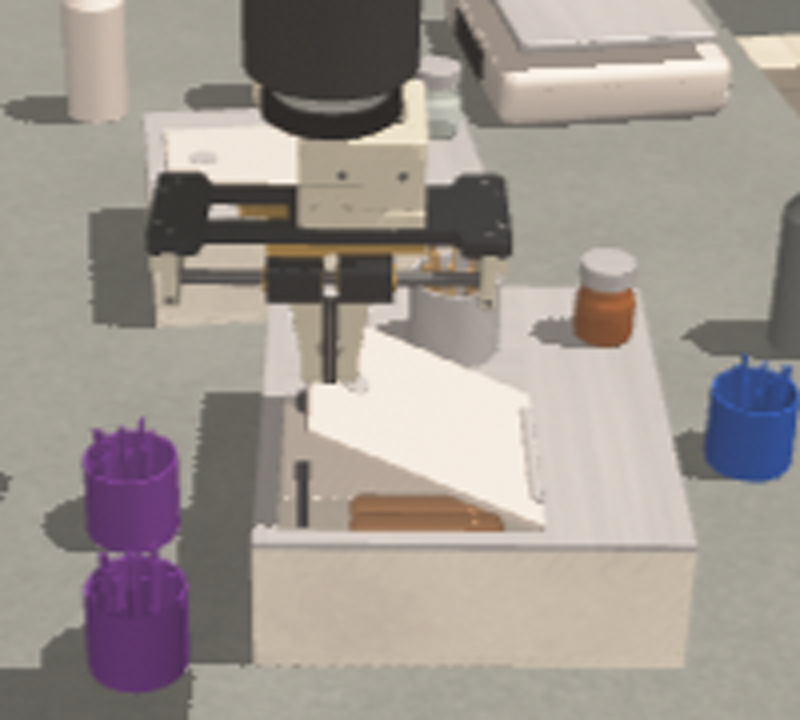

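View pics/t6.png

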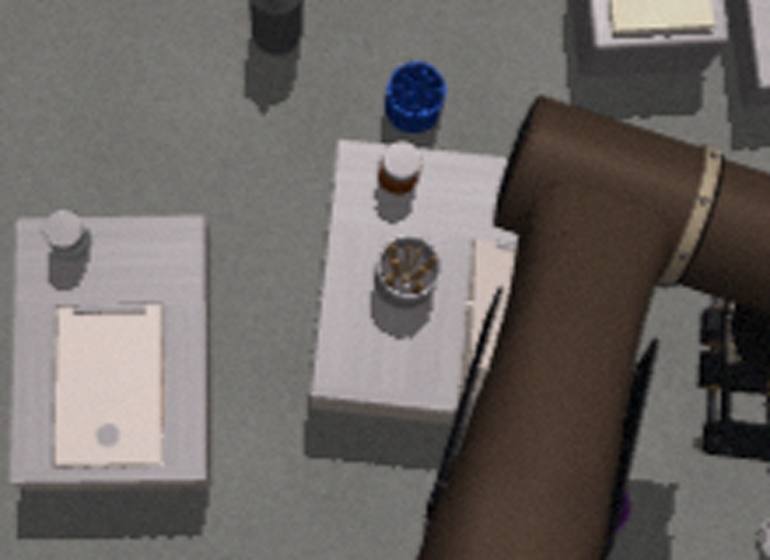

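```bash
python3 -m inch '[{"ax":0,"ay":0,"az":0,"dx":0,"dy":0,"dz":0,"fingers":0},{"ax":0,"ay":0,"az":0,"dx":0,"dy":0,"dz":0,"fingers":0}]'
python3 - <<'E'
from h import *
a=cam("side");b=cam("top")
for n,c in(("side",a),("top",b)):
    for r in landmark_of("tub_mid",n)[:4]:
        p=onz(c,r["position"],.13);d=p[:2]-[.5675,-.1955];C,S=np.cos(np.radians(-9.75)),np.sin(np.radians(-9.75))
        print(n,r["score"],C*d[0]+S*d[1],-S*d[0]+C*d[1])
print(close_job())
E
```

```text
clock: 9.82
tool_pos: [0.441, -0.3854, 0.2596]
orientation: [-180.0, 0.0, -99.7]
force: [-0.6, 0.7, -0.1]
opening: 0.0005
side 0.88 -0.22415296370952606 -0.14312492299901547
side 0.73 0.18651188441692906 -0.05832872993770548
side 0.7 0.0008977408349976831 0.08516152273617879
side 0.68 -0.19740337163105365 -0.2763134740778531
top 0.87 0.1908098321662808 0.0771717849614198
top 0.62 -0.21725083553614144 -0.13375275579048398
top 0.6 -0.002192726297981012 0.08600458880551397
the job is handed in; nothing more can be done
None
```

The job is done and handed in at about 10 s of the 48 s allowed. I pushed the steel tub left with two partly open fingers until it stood on the bare deck. Then I shut the fingers, pressed the marked spot on the cleared lid, and moved the hand up and to the right.

**Tub:** Both cameras place it at about x 0.00, y 0.085–0.086 in the station frame. Its near edge is therefore about 47 mm left of the lid, and the pictures show it upright. The networks also reported the blue and purple look-alikes as tubs, and I ruled those out by position.

**Lid:** The press force dropped from 5.8 to 4.6 N as the catch let go, then rose to 9.2 N near the stop. The last pictures show the lid standing ajar.

**Everything else:** The other station's lid is shut, and both jars look unmoved. I checked the bystanders by eye in the pictures and did not measure them; the bowl, scoop and bottle are not all in the last views. The gripper hangs clear of everything, with the wrist force close to zero.

One disagreement: the top camera's own estimate of the press spot was about 6 mm further from the robot than the station fit. I pressed at the fitted position, and the catch let go there.

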